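# Shift the jar-turning drive into third

### The job

The gear lever of the jar-turning drive stands in its second slot (rear left). Shift it into third: push it forward to neutral, across to the right, then forward all the way home into the third slot (front right), without running it into the first or fourth slot on the way. Only push the knob gently with closed fingertips or the outside of the fingers: do not take it between the fingers, and leave the jars and the stamp beside the drive where they are.

Things in the scene. Friction and masses are not known exactly. Their poses are not given: they have to be found in the camera images.
- drive: Grey drive box fixed to the table, casting 112 (x) by 124 (y) mm. Origin on the table under the gate's centre; x points forward (away from the operator), y left, z up. A motor (radius 30 mm, axis at x = 94 mm, z = 33 mm) lies behind it, a rubber wheel (radius 33 mm, y from 76 to 102 mm) at its left; both stay below the gate plate. Placed and turned anew in each run.
- gate_center (a point): Centre of the steel gate plate's upper face, 72 mm above the table, axes as the drive's. The H: two lanes along x at y = +18 mm (left) and -18 mm (right), 15 mm wide, 26 mm long each way, joined at x = 0 (neutral) by a crossbar 15 mm wide; tongues between the lanes have round noses. Slots 1 front left, 2 rear left, 3 front right, 4 rear right, each marked with that many dark pips.
- lever: Gear lever: steel rod 10 mm thick with a black ball knob of 44 mm diameter. Origin at the pivot, 20 mm above the table under the gate's centre; z axis along the rod towards the knob; the knob's centre is 130 mm along it. Stiff in its joints (about 2 N at the knob moves it), no spring: it stays where it is left.
- knob_center (a point): Centre of the ball knob (diameter 44 mm), about 0.14 to 0.15 m above the table; it travels about 46 mm to each side and 48 mm forward or rearward of neutral. Its offsets in the drive's frame are x = 130 mm * cos(lever_across) * sin(lever_fore), y = -130 mm * sin(lever_across).
- lever_fore (a joint): Lean of the lever, rad: 0 upright in neutral (in line with the crossbar), positive forward (drive's +x); about +0.37 is home at the end of the forward slots, -0.37 the end of the rear slots. The crossbar leaves about 0.05 play either side of 0. Starts between -0.34 and -0.24 (in slot 2).
- lever_across (a joint): Sideways lean of the lever, rad: about -0.345 in the left lane, +0.345 in the right lane (positive to the right, drive's -y); limits -0.38 and 0.38.
- jar_right: Loose jar, 70 mm diameter, 116 mm high, origin under its centre; stands right of the drive. Leave alone.
- jar_left: Loose jar with paper label, 70 mm diameter, 116 mm high, origin under its centre; stands left of the drive. Leave alone.
- stamp: Loose hand stamp 27 x 46 mm, 80 mm high, origin under its centre; stands near the drive's right front corner, on the operator's side. Leave alone.

How it is judged:
On the way, in this order (a step that is already met when the one before it is completed fails the run):
1. the lever is out of the second slot, in neutral on the left (value of joint lever_fore between -0.12 and 0.2 rad and value of joint lever_across below -0.1 rad).
2. the lever has crossed to the right lane in neutral (value of joint lever_across above 0.22 rad and value of joint lever_fore between -0.2 and 0.2 rad).
At the end, for the whole second after the job is handed in: The lever rests in the third slot: lever_fore above 0.30 rad (knob within about 9 mm of home) and lever_across above 0.25 rad, at rest; jars and stamp within 15 mm of where they stood (value of joint lever_fore above 0.3 rad and value of joint lever_across above 0.25 rad and velocity of joint lever_fore between -0.05 and 0.05 rad/s and distance of each of jar_right, jar_left, stamp from where it was at the start of the episode below 0.015 m); the robot touches nothing.
It fails at once if the lever is run into the first slot (lever_fore over 0.24 in the left lane) (value of joint lever_fore above 0.24 rad and value of joint lever_across below -0.1 rad).
It fails at once if the lever is run into the fourth slot (lever_fore under -0.24 in the right lane) (value of joint lever_fore below -0.24 rad and value of joint lever_across above 0.1 rad).
It fails at once if the knob is taken between the fingers (grasp point within 22 mm of the knob's centre) (distance between the grasp point and knob_center below 0.022 m).
It fails at once if the lever is squeezed or shoved with more than 35 N (contact force between the fingers and lever above 35 N).
It fails at once if a jar or the stamp is lifted, tipped or shoved away (distance of any of jar_right, jar_left, stamp from where it was at the start of the episode above 0.03 m or angle between any of jar_right, jar_left's own z axis and vertical above 0.4 rad or angle between stamp's own z axis and vertical above 0.5 rad).
It also fails if it takes over 51 s, if anything falls off the work surface, if the arm or the gripper's body presses on something with over 40 N, if the wrist force passes 120 N, or if a joint passes its speed limit or range.

### The arm

A 6-joint arm with a two-finger parallel gripper is mounted at the origin on the work surface; the furniture and walls round the work are solid. World frame = base frame: x ahead of the robot, y to its left, z up, the work surface at z = 0. Lengths are in m, angles in rad, forces in N, time in s.
With the tool pointing down it reaches from about 0.35 to 0.85 m from the base axis. Payload 8.1 kg.
Tool frame: the origin (TCP) lies midway between the tips of the shut fingers; the grasp point (between the pads) lies 19 mm behind it; z points along the fingers, y is the line along which they close (so a half turn about z gives the same grasp; the last joint's range is limited). The gripper opens to 93 mm and grips with 3 to 60 N. Pads are 15 mm wide; open, the fingers measure 128 mm over their backs; the gripper's body (75 mm by 188 mm) begins 65 mm behind the grasp point.
Start: joints at [1.08, 0.13, 1.488, -0, 1.523, -0.085], TCP at [0.237, 0.551, 0.196] pointing down, gripper open.
Joint ranges: [-2.96, 2.96], [-0.89, 2.26], [0.02, 2.5], [-1.34, 4.48], [0, 2.73], [-2.66, 2.66]. Speed limits (rad/s): [2.39, 2.39, 2.79, 3.14, 3.14, 3.14].

### API

Orientations are given as a rotation vector (axis times angle).
In Python, from plant import read_state, read_camera, camera_model, close_job gives the robot as it stands. The module is installed in compiled form; this text tells all that it offers.
- The arm moves only by the tool carry_out, never from a script. Its argument "moves" is a list of rows, each an object of numbers: "jaw": the finger opening in m, from 0 to 0.093; "dx", "dy", "dz": the shift along the tool's x, y, z in m; "yaw": the turn about the tool's z in rad. In form: [{"jaw": .., "dx": .., "dy": .., "dz": .., "yaw": ..}, ...]. A call has 1 to 8 rows; each row shifts and turns the commanded pose from where the row before left it, along the tool's axes as they then stand; what a row does not reach is not made up. A row lasts 1/8 s, in which the tool goes at most 62.5 mm and 10.7 degrees, less where a joint would pass 70% of its speed; a pose out of reach is approached as far as the arm can. A call is refused whole if a number of a shift passes 0.0625 or a number of a turn 0.188, either way. A call with a gripper value outside its range is refused whole. The fingers move at their own pace and stop on an object; "grip_force" is the grip in N (left out, the last holds). Time passes only in rows, so rows that do not move let the fingers close. It gives the time, the measured TCP pose, the force, the opening and the grip force at its end, in the units of the state.
- read_state(): the state, without advancing time (a new reading comes with each control period).
- read_camera(name): name is "scene" or "top" or "wrist"; returns the picture (384x512x3 uint8, red, green, blue); there is no depth.
- camera_model(name): a dict with "camera_matrix" (3x3 intrinsics, pixels), "view" (4x4, takes a point from world to camera coordinates). Camera axes: x right, y up, looking along -z (the intrinsics and any distortion apply to the point x, -y, -z); pixel columns grow to the right and rows downward; lengths in m; the calibration is good to about 2 mm. A picture is of the moment at which its call begins: read the wrist's pose just before it. camera_model takes no time and is no camera call; for the wrist camera it gives the pose at the moment of the call.
- close_job(): hands the job in; it is judged then, once.
The state is a dict: "t": time; "q": joint angles; "dq": joint speeds; "joint_torque": joint torques, N m; "tool_pos": TCP position; "orientation": TCP orientation; "force": force on the tool from outside, world axes, zero at the start; "wrist_torque": the same for the moment, N m; "opening": finger opening in m; "gripper_force": force on a finger pad.
Only numpy, scipy, OpenCV 4.12 (cv2) and the standard library are available. Lean on these libraries where they do the work, as an engineer would, in place of code of your own. Each camera call takes 0.05 s, during which the arm holds its last target. There are 200 camera calls.

## Working session

There is one attempt and no reset: what is moved stays moved. The work goes in short steps, Python scripts to look and compute and a tool call to move; the robot and the scene stay as the last step left them, time stands still between calls to the robot, and variables do not carry over. Pictures are saved under pics/ and viewed, at most 10 in all, crops included, and the job is handed in when it is done.

Besides the shell and the picture viewer there is one more tool, called after ">>>" as name([rows], argument=value, ...), one row to a line, values as JSON. carry_out: Moves the arm, as the interface text tells. Its arguments: {"type":"object","properties":{"moves":{"type":"array","items":{"type":"object","properties":{"jaw":{"type":"number"},"dx":{"type":"number"},"dy":{"type":"number"},"dz":{"type":"number"},"yaw":{"type":"number"}}}},"grip_force":{"type":"number"}},"required":["moves"]}

```bash
mkdir -p pics
python3 - <<'E'
from plant import *
import cv2,numpy as np
s=read_state();print(s['tool_pos'],s['orientation'],s['opening'])
for n in('scene','top'):
    im=read_camera(n);cv2.imwrite(f'pics/{n}0.png',im[:,:,::-1]);m=camera_model(n);print(n,m)
E
```

```text
[0.23655351 0.55074123 0.19461249] [-6.32978421e-01 -3.07664345e+00  2.73523086e-03] 0.09306937919444876
scene {'camera_matrix': array([[412.65434618,   0.        , 248.95907526],
       [  0.        , 412.65434618, 186.62942424],
       [  0.        ,   0.        ,   1.        ]]), 'view': array([[ 0.87322538, -0.48722554,  0.0094184 , -0.4492196 ],
       [ 0.29997504,  0.55265801,  0.77755006, -0.29307987],
       [-0.3840474 , -0.67615117,  0.6287505 , -0.69422107],
       [ 0.        ,  0.        ,  0.        ,  1.        ]])}
top {'camera_matrix': array([[412.06114723,   0.        , 255.61362045],
       [  0.        , 412.06114723, 194.48524471],
       [  0.        ,   0.        ,   1.        ]]), 'view': array([[ 0.04022493, -0.99918169,  0.00423223,  0.05570939],
       [ 0.97629519,  0.0402044 ,  0.21267655, -0.55640604],
       [-0.21267267, -0.00442299,  0.97711349, -1.02267015],
       [ 0.        ,  0.        ,  0.        ,  1.        ]])}
```

View pics/scene0.png

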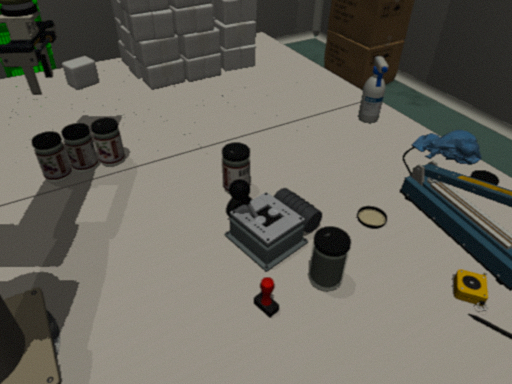

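View pics/top0.png

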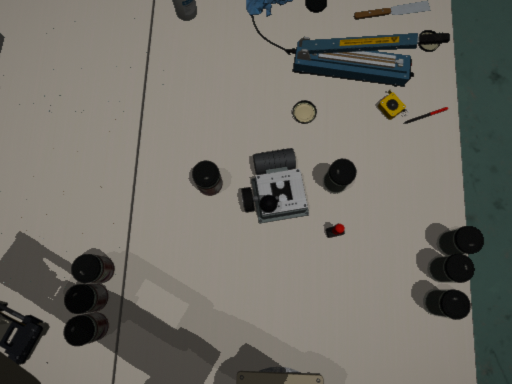

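The top view shows the drive at about (282,192), the knob at (269,204), jars at (206,175) and (341,173), and the stamp at (337,230). In the scene view the knob is at about (239,189). Next I'll take an enlarged crop and measure the mask.

```bash
cat > h.py <<'E'
from plant import *
import cv2,numpy as np
def ray(n,u,v):
    m=camera_model(n);K=m['camera_matrix'];V=m['view'];R=V[:3,:3];c=-R.T@V[:3,3]
    d=np.linalg.inv(K)@[u,v,1];return c,R.T@np.array([d[0],-d[1],-d[2]])
def onz(n,u,v,z):
    c,d=ray(n,u,v);return c+d*(z-c[2])/d[2]
def tri(obs):
    A=np.zeros((3,3));b=np.zeros(3)
    for n,u,v in obs:
        c,d=ray(n,u,v);d/=np.linalg.norm(d);P=np.eye(3)-np.outer(d,d);A+=P;b+=P@c
    return np.linalg.solve(A,b)
E
python3 - <<'E'
from h import *
a=cv2.imread('pics/top0.png')[140:230,230:360];b=cv2.imread('pics/scene0.png')[135:265,215:345]
a=cv2.resize(a,None,fx=4,fy=4,interpolation=cv2.INTER_CUBIC);b=cv2.resize(b,None,fx=4,fy=4,interpolation=cv2.INTER_CUBIC)
cv2.imwrite('pics/a.png',cv2.convertScaleAbs(a,alpha=1.4,beta=20));cv2.imwrite('pics/b.png',cv2.convertScaleAbs(b,alpha=1.6,beta=30))
print(tri([('top',269,204),('scene',239,189)]))
im=cv2.imread('pics/top0.png');g=cv2.cvtColor(im,6);m=((g[140:230,230:320]>140)).astype('u1')
for c in cv2.findContours(m,0,2)[0]:
    if cv2.contourArea(c)>200: print(cv2.minAreaRect(c),cv2.contourArea(c))
E
```

```text
[0.51431312 0.04456808 0.14054291]
```

View pics/a.png

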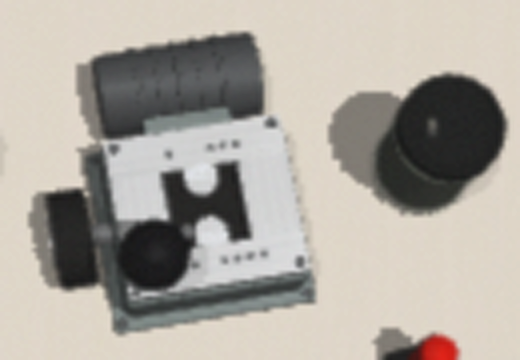

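View pics/b.png

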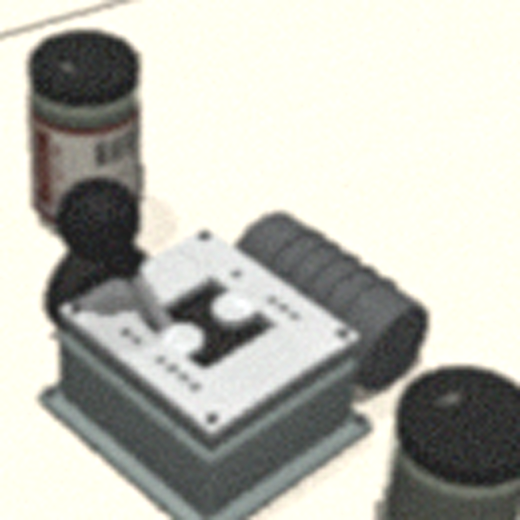

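In the top crop the knob is at (155,254), the screws at (113,149), (271,124) and (300,262), and the slot 3 pips at front right. The scene crop has the knob at (98,221) and the screws at (204,236), (342,333) and (211,418).

```bash
cat >> h.py <<'E'
T=lambda u,v:('top',230+u/4-.4,140+v/4-.4)
S=lambda u,v:('scene',215+u/4-.4,135+v/4-.4)
E
python3 - <<'E'
from h import *
k=tri([T(155,254),S(98,221)]);fl,fr,rr=[tri([T(*a),S(*b)]) for a,b in(((113,149),(204,236)),((271,124),(342,333)),((300,262),(211,418)))]
print('knob',k,'screws',fl,fr,rr)
P=[onz(*T(*a),.072) for a in((113,149),(271,124),(300,262))];print(P)
c=(P[0]+P[2])/2
y=P[0]-P[1]+0;x=P[1]-P[2];yaw=[np.arctan2(-y[0],y[1]),np.arctan2(x[1],x[0])];w=np.mean(yaw)
C,Sn=np.cos(w),np.sin(w);R=np.array([[C,-Sn],[Sn,C]])
print('c',c,(fl+rr)/2,'yaw',yaw,w)
o=R.T@(k-c)[:2];print('knob in drive',o)
ac=np.arcsin(-o[1]/.13);print(ac,np.arcsin(o[0]/.13/np.cos(ac)))
for n,u,v,z in(('jarR top',342,171.5,.116),('jarL',206,173,.116),('stamp',339,229,.08)):
    p=onz('top',u,v,z);print(n,p,R.T@(p-c)[:2])
s=read_state();Rt=cv2.Rodrigues(s['orientation'])[0];print(Rt.round(3))
E
```

```text
knob [0.51642724 0.04637316 0.13647336] screws [0.59809032 0.07432289 0.07323216] [ 0.61980305 -0.02892413  0.07387921] [ 0.52780218 -0.04906783  0.07455213]
[array([0.59851285, 0.07428892, 0.072     ]), array([ 0.61978038, -0.02887391,  0.072     ]), array([ 0.52817675, -0.04932107,  0.072     ])]
c [0.5633448  0.01248392 0.072     ] [0.56294625 0.01262753 0.07389214] yaw [np.float64(0.2033067713976591), np.float64(0.21961326974553874)] 0.2114600205715989
knob in drive [-0.03875957  0.04298179]
-0.33697011732444376 -0.32142347939264376
jarR top [ 0.60961897 -0.13707816  0.116     ] [ 0.01385221 -0.15594305]
jarL [0.59153966 0.204905   0.116     ] [0.06795364 0.18221724]
stamp [ 0.46857385 -0.13639247  0.08      ] [-0.12390729 -0.125669  ]
[[-0.919  0.395 -0.001]
 [ 0.395  0.919 -0.001]
 [ 0.    -0.002 -1.   ]]
```

>>> carry_out([
  {"jaw": 0,"dx": -0.034,"dy": -0.032},
  {"jaw": 0,"dx": -0.034,"dy": -0.032},
  {"jaw": 0,"dx": -0.034,"dy": -0.032},
  {"jaw": 0,"dx": -0.034,"dy": -0.032},
  {"jaw": 0,"dx": -0.034,"dy": -0.032},
  {"jaw": 0,"dx": -0.034,"dy": -0.032},
  {"jaw": 0,"dx": -0.034,"dy": -0.032},
  {"jaw": 0,"dx": -0.034,"dy": -0.032},
], grip_force=10)

```text
invalid input at $.moves[0]: expected keys jaw, dx, dy, dz, yaw
```

>>> carry_out([
  {"jaw": 0,"dx": -0.034,"dy": -0.032},
  {"jaw": 0,"dx": -0.034,"dy": -0.032},
  {"jaw": 0,"dx": -0.034,"dy": -0.032},
  {"jaw": 0,"yaw": -0.154},
  {"jaw": 0,"yaw": -0.154},
  {"jaw": 0,"yaw": -0.154},
  {"jaw": 0,"yaw": -0.154},
  {"jaw": 0},
])

```text
invalid input at $.moves[0]: expected keys jaw, dx, dy, dz, yaw
```

```bash
cat >> h.py <<'E'
c0=np.array([.5633,.0125]);w=.2115;R2=np.array([[np.cos(w),-np.sin(w)],[np.sin(w),np.cos(w)]])
def st():
    s=read_state();Rt=cv2.Rodrigues(s['orientation'])[0]
    print('t',s['t'],'drive xy',R2.T@(s['tool_pos'][:2]-c0),'z',s['tool_pos'][2],'open',s['opening'],'toolx in drive',R2.T@Rt[:2,0],'Rz',Rt[:,2].round(3),'F drive',R2.T@s['force'][:2],s['force'][2])
E
python3 -c "
from h import *
st()"
```

```text
t 0.1 drive xy [-0.20645532  0.59489441] z 0.1946814395626919 open 0.09273933006735807 toolx in drive [-0.81546055  0.57881264] Rz [-0.001 -0.001 -1.   ] F drive [-0.54583388  0.44557667] 0.09331074839259511
```

>>> carry_out([
  {"jaw": 0,"dx": -0.034,"dy": -0.032,"dz": 0,"yaw": 0},
  {"jaw": 0,"dx": -0.034,"dy": -0.032,"dz": 0,"yaw": 0},
  {"jaw": 0,"dx": -0.034,"dy": -0.032,"dz": 0,"yaw": 0},
  {"jaw": 0,"dx": -0.034,"dy": -0.032,"dz": 0,"yaw": 0},
  {"jaw": 0,"dx": -0.034,"dy": -0.032,"dz": 0,"yaw": 0},
  {"jaw": 0,"dx": -0.034,"dy": -0.032,"dz": 0,"yaw": 0},
  {"jaw": 0,"dx": -0.034,"dy": -0.032,"dz": 0,"yaw": 0},
  {"jaw": 0,"dx": -0.034,"dy": -0.032,"dz": 0,"yaw": 0},
], grip_force=10)

```text
t: 1.1
tool_pos: [0.3858, 0.2072, 0.1953]
orientation: [-0.633, -3.077, 0.0]
force: [1.0, 0.4, -0.2]
opening: 0.0177
gripper_force: 0.0
```

>>> carry_out([
  {"jaw": 0,"dx": -0.034,"dy": -0.032,"dz": 0,"yaw": 0},
  {"jaw": 0,"dx": -0.034,"dy": -0.032,"dz": 0,"yaw": 0},
  {"jaw": 0,"dx": -0.034,"dy": -0.032,"dz": 0,"yaw": 0},
  {"jaw": 0,"dx": 0,"dy": 0,"dz": 0,"yaw": -0.154},
  {"jaw": 0,"dx": 0,"dy": 0,"dz": 0,"yaw": -0.154},
  {"jaw": 0,"dx": 0,"dy": 0,"dz": 0,"yaw": -0.154},
  {"jaw": 0,"dx": 0,"dy": 0,"dz": 0,"yaw": -0.154},
  {"jaw": 0,"dx": 0,"dy": 0,"dz": 0,"yaw": 0},
])

```text
t: 2.1
tool_pos: [0.4412, 0.0802, 0.1953]
orientation: [0.328, -3.124, -0.0]
force: [-0.5, -0.2, -0.3]
opening: 0.0005
gripper_force: 0.0
```

```bash
python3 -c "
from h import *
st()"
```

```text
t 2.1 drive xy [-0.10515445  0.0918104 ] z 0.1952508537397452 open 0.0004871811264372087 toolx in drive [-0.99999715  0.00227323] Rz [-0.001 -0.    -1.   ] F drive [-0.49778289 -0.09919163] -0.2784109709017692
```

>>> carry_out([
  {"jaw": 0,"dx": 0,"dy": -0.049,"dz": 0.02,"yaw": 0},
  {"jaw": 0,"dx": 0,"dy": 0,"dz": 0.03,"yaw": 0},
  {"jaw": 0,"dx": 0,"dy": 0,"dz": 0.026,"yaw": 0},
  {"jaw": 0,"dx": -0.015,"dy": 0,"dz": 0,"yaw": 0},
  {"jaw": 0,"dx": -0.015,"dy": 0,"dz": 0,"yaw": 0},
  {"jaw": 0,"dx": -0.006,"dy": 0,"dz": 0,"yaw": 0},
  {"jaw": 0,"dx": -0.006,"dy": 0,"dz": 0,"yaw": 0},
  {"jaw": 0,"dx": 0,"dy": 0,"dz": 0,"yaw": 0},
])

```text
t: 3.1
tool_pos: [0.4926, 0.041, 0.1197]
orientation: [0.327, -3.124, 0.0]
force: [-2.3, -0.7, 2.5]
opening: 0.0006
gripper_force: 1.2
```

```bash
python3 -c "
from h import *
st()"
```

```text
t 3.1 drive xy [-0.06317432  0.04274382] z 0.11971744128167167 open 0.0005878009889252284 toolx in drive [-0.99999634  0.00260342] Rz [-0.001 -0.    -1.   ] F drive [-2.36748149 -0.21195306] 2.528465721590088
```

Contact shows about 2.4 N, as expected. I'll push on to neutral, 33 mm.

>>> carry_out([
  {"jaw": 0,"dx": -0.006,"dy": 0,"dz": 0,"yaw": 0},
  {"jaw": 0,"dx": -0.006,"dy": 0,"dz": 0,"yaw": 0},
  {"jaw": 0,"dx": -0.006,"dy": 0,"dz": 0,"yaw": 0},
  {"jaw": 0,"dx": -0.005,"dy": 0,"dz": 0,"yaw": 0},
  {"jaw": 0,"dx": -0.005,"dy": 0,"dz": 0,"yaw": 0},
  {"jaw": 0,"dx": -0.004,"dy": 0,"dz": 0,"yaw": 0},
  {"jaw": 0,"dx": 0,"dy": 0,"dz": 0,"yaw": 0},
  {"jaw": 0,"dx": 0,"dy": 0,"dz": 0,"yaw": 0},
])

```text
t: 4.1
tool_pos: [0.5242, 0.0477, 0.1195]
orientation: [-0.33, 3.124, -0.0]
force: [0.1, -0.4, 1.1]
opening: 0.0009
gripper_force: 0.3
```

```bash
python3 - <<'E'
from h import *
st()
for n,(r,c) in(('top',(140,230)),('scene',(135,215))):
    im=read_camera(n)[:,:,::-1];cv2.imwrite(f'pics/{n}1f.png',im)
    a=cv2.resize(im[r:r+100,c:c+130],None,fx=4,fy=4,interpolation=cv2.INTER_CUBIC);cv2.imwrite(f'pics/{n}1.png',cv2.convertScaleAbs(a,alpha=1.5,beta=30))
E
python3 - <<'E'
import cv2,numpy as np
cv2.imwrite('pics/both1.png',np.vstack([cv2.imread('pics/top1.png'),cv2.imread('pics/scene1.png')])[:800])
b=cv2.imread('pics/both1.png');cv2.imwrite('pics/both1.png',cv2.resize(np.hstack([b[:400],b[400:]]),(800,308)))
E
```

```text
t 4.1 drive xy [-0.03087444  0.0426438 ] z 0.11952223522420906 open 0.0008714159680293342 toolx in drive [-0.99999915  0.00129625] Rz [ 0. -0. -1.] F drive [ 0.06012553 -0.41069547] 1.075171405041934
```

View pics/both1.png

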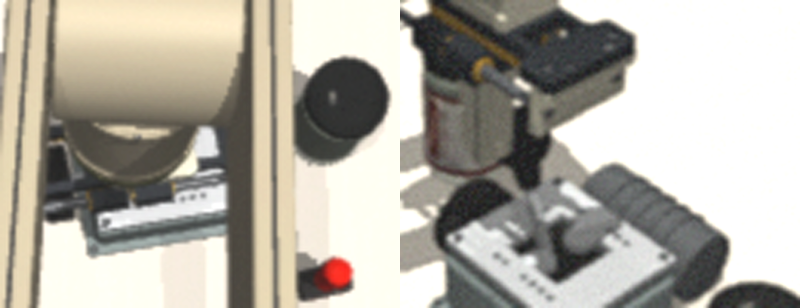

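The arm hides the top view. In the scene view the rod is near mid-lane at about (545,250). I'll back off, rise, and go to the knob's left side, then check.

>>> carry_out([
  {"jaw": 0,"dx": 0.015,"dy": 0,"dz": 0,"yaw": 0},
  {"jaw": 0,"dx": 0.01,"dy": 0,"dz": -0.03,"yaw": 0},
  {"jaw": 0,"dx": 0,"dy": 0,"dz": -0.05,"yaw": 0},
  {"jaw": 0,"dx": -0.02,"dy": 0.055,"dz": 0,"yaw": 0},
  {"jaw": 0,"dx": -0.038,"dy": 0.04,"dz": 0,"yaw": 0},
  {"jaw": 0,"dx": 0,"dy": 0,"dz": 0,"yaw": 0},
])

```text
t: 4.95
tool_pos: [0.5371, 0.1504, 0.1988]
orientation: [0.335, -3.123, -0.001]
force: [-0.9, -0.2, -1.1]
opening: 0.0004
gripper_force: 0.0
```

Run:
```python
from h import *
st()
im=read_camera('scene')[:,:,::-1];cv2.imwrite('pics/scene2f.png',im)
a=cv2.resize(im[115:245,205:335],None,fx=4,fy=4,interpolation=cv2.INTER_CUBIC);cv2.imwrite('pics/scene2.png',cv2.convertScaleAbs(a,alpha=1.6,beta=30))
def px(n,p):
    m=camera_model(n);q=m['view']@[*p,1];v=m['camera_matrix']@[q[0],-q[1],-q[2]];return v[:2]/v[2]
for f in(-.1,-.05,0,.05,.1):
    ac=-.345;x=.13*np.cos(ac)*np.sin(f);y=.13*np.sin(-ac);z=.02+.13*np.cos(ac)*np.cos(f)
    print(f,(px('scene',[*(c0+R2@[x,y]),z])-[205,115]+.4)*4)
```

```text
t 4.95 drive xy [0.00334041 0.1403285 ] z 0.1988184270121176 open 0.0004337884209714545 toolx in drive [-0.99999792 -0.00198521] Rz [-0.001  0.001 -1.   ] F drive [-0.88628637 -0.04472848] -1.0511800376789786
-0.1 [176.91366512 270.63337184]
-0.05 [185.80385374 265.1651588 ]
0 [194.6469907  260.18661958]
0.05 [203.41553903 255.70829466]
0.1 [212.08281205 251.7385734 ]
```

View pics/scene2.png

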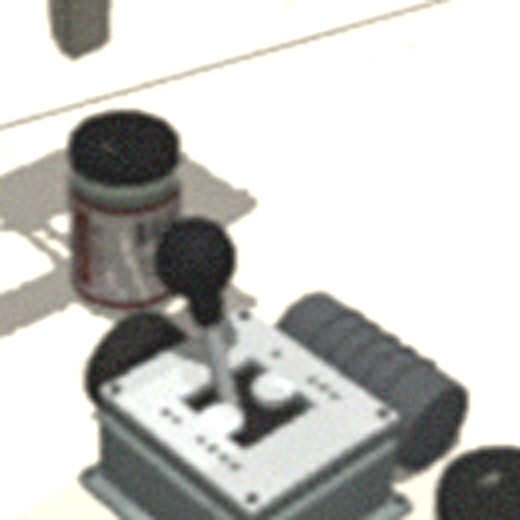

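The knob is at (196,256), which makes fore about 0.01 in the left lane: good neutral. Now I'll go down on its left and push across.

>>> carry_out([
  {"jaw": 0,"dx": 0.002,"dy": -0.03,"dz": 0,"yaw": 0},
  {"jaw": 0,"dx": 0,"dy": 0,"dz": 0.04,"yaw": 0},
  {"jaw": 0,"dx": 0,"dy": 0,"dz": 0.037,"yaw": 0},
  {"jaw": 0,"dx": 0,"dy": -0.018,"dz": 0,"yaw": 0},
  {"jaw": 0,"dx": 0,"dy": -0.008,"dz": 0,"yaw": 0},
  {"jaw": 0,"dx": 0,"dy": -0.006,"dz": 0,"yaw": 0},
  {"jaw": 0,"dx": 0,"dy": -0.006,"dz": 0,"yaw": 0},
  {"jaw": 0,"dx": 0,"dy": -0.006,"dz": 0,"yaw": 0},
])

```text
t: 6.0
tool_pos: [0.5536, 0.0767, 0.1284]
orientation: [-0.33, 3.115, 0.004]
force: [-4.4, 10.6, 25.5]
opening: 0.0003
gripper_force: 12.9
```

```bash
python3 -c "
from h import *
st()"
```

```text
t 6.0 drive xy [0.00400276 0.06475974] z 0.12840876771566184 open 0.0002769909936968301 toolx in drive [-9.99955893e-01  5.27129070e-04] Rz [ 0.009  0.004 -1.   ] F drive [-2.0713759  11.24831675] 25.502304401407923
```

There's an unexpected upward force of 25 N. I'll release and look.

>>> carry_out([
  {"jaw": 0,"dx": 0,"dy": 0.012,"dz": 0,"yaw": 0},
])

```text
t: 6.12
tool_pos: [0.5501, 0.0862, 0.1262]
orientation: [-0.328, 3.119, -0.0]
force: [0.3, -0.3, -0.1]
opening: 0.0006
gripper_force: 0.0
```

Run:
```python
from h import *
st()
im=read_camera('scene')[:,:,::-1]
a=cv2.resize(im[105:235,175:335],None,fx=4,fy=4,interpolation=cv2.INTER_CUBIC);cv2.imwrite('pics/scene3.png',cv2.convertScaleAbs(a,alpha=1.8,beta=40))
st()
```

```text
t 6.125 drive xy [0.00252692 0.0748103 ] z 0.12619923391362925 open 0.0006069532684476784 toolx in drive [-0.99998028  0.00218294] Rz [ 0.006  0.    -1.   ] F drive [ 0.2491837  -0.33277028] -0.11555811377156128
t 6.175 drive xy [0.00157259 0.07658803] z 0.12494878015411437 open 0.00024046916050054945 toolx in drive [-0.99999201  0.00149594] Rz [ 0.004  0.001 -1.   ] F drive [0.55850027 1.03281757] 0.35300978974155806
```

View pics/scene3.png

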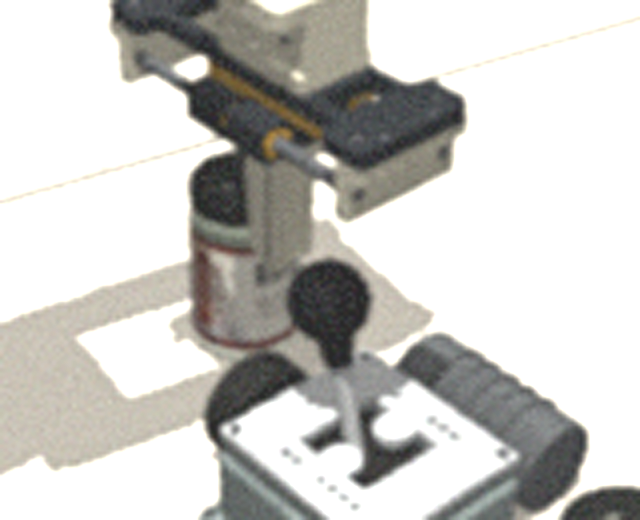

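The fingers have narrow tips. The wide part starts about 35 mm above the tip, and its edge was riding on the ball's upper side. The knob has moved about 8 mm right and is otherwise fine. I'll push with the finger lower, tip at about 0.100, so the wide side meets the equator.

>>> carry_out([
  {"jaw": 0,"dx": 0,"dy": 0.022,"dz": 0,"yaw": 0},
  {"jaw": 0,"dx": 0,"dy": 0,"dz": 0.022,"yaw": 0},
  {"jaw": 0,"dx": 0,"dy": 0,"dz": 0,"yaw": 0},
  {"jaw": 0,"dx": 0,"dy": -0.01,"dz": 0,"yaw": 0},
  {"jaw": 0,"dx": 0,"dy": -0.008,"dz": 0,"yaw": 0},
  {"jaw": 0,"dx": 0,"dy": -0.006,"dz": 0,"yaw": 0},
  {"jaw": 0,"dx": 0,"dy": -0.004,"dz": 0,"yaw": 0},
  {"jaw": 0,"dx": 0,"dy": -0.004,"dz": 0,"yaw": 0},
])

```text
t: 7.18
tool_pos: [0.55, 0.0768, 0.1012]
orientation: [-0.33, 3.123, 0.001]
force: [-0.7, 3.4, 3.2]
opening: 0.0007
gripper_force: 1.6
```

```bash
python3 -c "
from h import *
st()"
```

```text
t 7.175 drive xy [0.00050247 0.06564879] z 0.10115944638563383 open 0.0007115586177708895 toolx in drive [-0.99999875  0.00128591] Rz [ 0.001  0.001 -1.   ] F drive [-0.01116252  3.46422384] 3.2347454396919506
```

>>> carry_out([
  {"jaw": 0,"dx": 0,"dy": -0.006,"dz": 0,"yaw": 0},
  {"jaw": 0,"dx": 0,"dy": -0.006,"dz": 0,"yaw": 0},
  {"jaw": 0,"dx": 0,"dy": -0.006,"dz": 0,"yaw": 0},
  {"jaw": 0,"dx": 0,"dy": -0.006,"dz": 0,"yaw": 0},
  {"jaw": 0,"dx": 0,"dy": -0.006,"dz": 0,"yaw": 0},
  {"jaw": 0,"dx": 0,"dy": -0.006,"dz": 0,"yaw": 0},
  {"jaw": 0,"dx": 0,"dy": -0.006,"dz": 0,"yaw": 0},
  {"jaw": 0,"dx": 0,"dy": 0,"dz": 0,"yaw": 0},
])

```text
t: 8.18
tool_pos: [0.5584, 0.035, 0.1005]
orientation: [0.329, -3.124, 0.0]
force: [0.2, 0.8, -0.3]
opening: 0.0004
gripper_force: 0.1
```

```bash
python3 -c "
from h import *
st()"
```

```text
t 8.175 drive xy [-7.39674764e-05  2.30327744e-02] z 0.10050813906924327 open 0.0004200116292812441 toolx in drive [-0.99999812  0.00192198] Rz [-0. -0. -1.] F drive [0.37158322 0.73527248] -0.2895229877320145
```

>>> carry_out([
  {"jaw": 0,"dx": 0,"dy": -0.006,"dz": 0,"yaw": 0},
  {"jaw": 0,"dx": 0,"dy": -0.006,"dz": 0,"yaw": 0},
  {"jaw": 0,"dx": 0,"dy": -0.006,"dz": 0,"yaw": 0},
  {"jaw": 0,"dx": 0,"dy": -0.005,"dz": 0,"yaw": 0},
  {"jaw": 0,"dx": 0,"dy": -0.004,"dz": 0,"yaw": 0},
  {"jaw": 0,"dx": 0,"dy": 0,"dz": 0,"yaw": 0},
])

```text
t: 8.93
tool_pos: [0.564, 0.0088, 0.1005]
orientation: [0.329, -3.124, 0.0]
force: [-0.4, 0.1, 0.1]
opening: 0.0006
gripper_force: 0.2
```

```bash
python3 -c "
from h import *
st()"
```

```text
t 8.925 drive xy [-9.69606064e-05 -3.75711817e-03] z 0.10054072304492903 open 0.0005637729336347249 toolx in drive [-0.9999984   0.00177173] Rz [-0. -0. -1.] F drive [-0.35185093  0.22808545] 0.08183174335387738
```

>>> carry_out([
  {"jaw": 0,"dx": 0,"dy": 0.02,"dz": 0,"yaw": 0},
  {"jaw": 0,"dx": 0,"dy": 0,"dz": -0.05,"yaw": 0},
  {"jaw": 0,"dx": 0,"dy": 0,"dz": -0.045,"yaw": 0},
  {"jaw": 0,"dx": 0.05,"dy": 0,"dz": 0,"yaw": 0},
  {"jaw": 0,"dx": 0.03,"dy": -0.03,"dz": 0,"yaw": 0},
  {"jaw": 0,"dx": 0,"dy": -0.03,"dz": 0,"yaw": 0},
  {"jaw": 0,"dx": 0,"dy": 0,"dz": 0,"yaw": 0},
])

```text
t: 9.8
tool_pos: [0.4942, -0.047, 0.1961]
orientation: [-0.327, 3.123, -0.001]
force: [0.4, 0.9, 0.6]
opening: 0.0005
gripper_force: 0.0
```

Run:
```python
from h import *
st()
im=read_camera('scene')[:,:,::-1]
a=cv2.resize(im[115:245,205:335],None,fx=4,fy=4,interpolation=cv2.INTER_CUBIC);cv2.imwrite('pics/scene4.png',cv2.convertScaleAbs(a,alpha=1.6,beta=30))
def px(n,p):
    m=camera_model(n);q=m['view']@[*p,1];v=m['camera_matrix']@[q[0],-q[1],-q[2]];return v[:2]/v[2]
for f in(-.1,0,.1,.37):
  for ac in(.28,.34):
    x=.13*np.cos(ac)*np.sin(f);y=.13*np.sin(-ac);z=.02+.13*np.cos(ac)*np.cos(f)
    print(f,ac,(px('scene',[*(c0+R2@[x,y]),z])-[205,115]+.4)*4)
```

```text
t 9.8 drive xy [-0.08002518 -0.04371735] z 0.19611006555763524 open 0.0004892793531054109 toolx in drive [-0.99999501  0.00299264] Rz [ 0.001 -0.001 -1.   ] F drive [0.53391759 0.77892571] 0.5670685278855209
-0.1 0.28 [285.14120922 344.25467791]
-0.1 0.34 [295.95949498 355.38070088]
0 0.28 [303.51544715 332.39853294]
0 0.34 [313.9669553  343.62734902]
0.1 0.28 [321.45283992 322.65628344]
0.1 0.34 [331.54013604 333.94290512]
0.37 0.28 [366.08682909 307.33871419]
0.37 0.34 [375.24130148 318.56573406]
```

View pics/scene4.png

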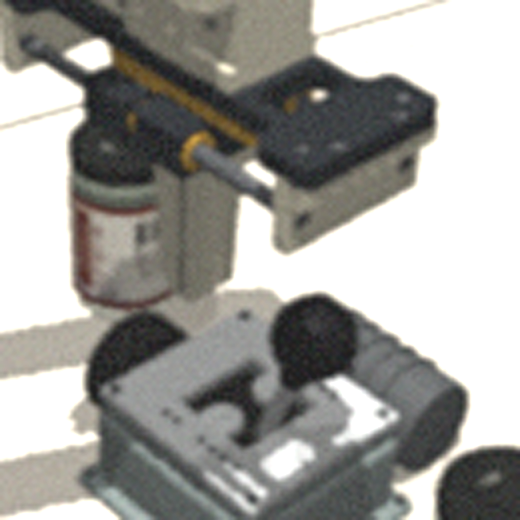

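The knob is at (316,339): fore about 0.02, across about 0.33, so it's in the right lane in neutral. I'll descend behind it and push forward.

>>> carry_out([
  {"jaw": 0,"dx": 0,"dy": 0,"dz": 0.045,"yaw": 0},
  {"jaw": 0,"dx": 0,"dy": 0,"dz": 0.036,"yaw": 0},
  {"jaw": 0,"dx": -0.025,"dy": 0,"dz": 0,"yaw": 0},
  {"jaw": 0,"dx": -0.018,"dy": 0,"dz": 0,"yaw": 0},
  {"jaw": 0,"dx": -0.006,"dy": 0,"dz": 0,"yaw": 0},
  {"jaw": 0,"dx": -0.006,"dy": 0,"dz": 0,"yaw": 0},
  {"jaw": 0,"dx": -0.006,"dy": 0,"dz": 0,"yaw": 0},
  {"jaw": 0,"dx": -0.006,"dy": 0,"dz": 0,"yaw": 0},
])

```text
t: 10.85
tool_pos: [0.5597, -0.0324, 0.1148]
orientation: [0.329, -3.124, -0.0]
force: [-0.8, -0.1, 1.6]
opening: 0.0005
gripper_force: 0.9
```

```bash
python3 -c "
from h import *
st()"
```

```text
t 10.85 drive xy [-0.01291908 -0.04317721] z 0.11477284048661263 open 0.0005233767722649394 toolx in drive [-0.999999    0.00141588] Rz [-0.  0. -1.] F drive [-0.83459523  0.10903395] 1.5708992136585946
```

>>> carry_out([
  {"jaw": 0,"dx": -0.006,"dy": 0,"dz": 0,"yaw": 0},
  {"jaw": 0,"dx": -0.006,"dy": 0,"dz": 0,"yaw": 0},
  {"jaw": 0,"dx": -0.006,"dy": 0,"dz": 0,"yaw": 0},
  {"jaw": 0,"dx": -0.005,"dy": 0,"dz": 0,"yaw": 0},
  {"jaw": 0,"dx": -0.004,"dy": 0,"dz": 0,"yaw": 0},
  {"jaw": 0,"dx": -0.002,"dy": 0,"dz": 0,"yaw": 0},
  {"jaw": 0,"dx": 0,"dy": 0,"dz": 0,"yaw": 0},
])

```text
t: 11.72
tool_pos: [0.5876, -0.0267, 0.1143]
orientation: [0.329, -3.123, 0.0]
force: [-3.9, -1.2, -0.6]
opening: 0.0006
gripper_force: 1.9
```

```bash
python3 -c "
from h import *
st()"
```

```text
t 11.725 drive xy [ 0.0154872  -0.04340407] z 0.11429174855301782 open 0.0005961594392009648 toolx in drive [-0.99999835  0.00133897] Rz [-0.001 -0.    -1.   ] F drive [-4.06910723 -0.30557305] -0.5985018459816653
```

>>> carry_out([
  {"jaw": 0,"dx": -0.002,"dy": 0,"dz": 0,"yaw": 0},
  {"jaw": 0,"dx": 0,"dy": 0,"dz": 0,"yaw": 0},
])

```text
t: 11.98
tool_pos: [0.5886, -0.0264, 0.114]
orientation: [0.329, -3.121, 0.0]
force: [-6.8, -2.7, 0.2]
opening: 0.0007
gripper_force: 4.0
```

>>> carry_out([
  {"jaw": 0,"dx": 0.02,"dy": 0,"dz": 0,"yaw": 0},
  {"jaw": 0,"dx": 0.03,"dy": 0,"dz": 0,"yaw": 0},
  {"jaw": 0,"dx": 0.02,"dy": 0,"dz": -0.05,"yaw": 0},
  {"jaw": 0,"dx": 0.04,"dy": 0,"dz": -0.04,"yaw": 0},
  {"jaw": 0,"dx": 0.03,"dy": 0.04,"dz": 0,"yaw": 0},
  {"jaw": 0,"dx": 0,"dy": 0.06,"dz": 0,"yaw": 0},
  {"jaw": 0,"dx": 0,"dy": 0,"dz": 0,"yaw": 0},
])

```text
t: 12.85
tool_pos: [0.4324, 0.0456, 0.2059]
orientation: [-0.337, 3.119, 0.001]
force: [0.3, -1.0, -0.7]
opening: 0.0002
gripper_force: 0.0
```

Run:
```python
from h import *
st()
im=read_camera('scene')[:,:,::-1]
a=cv2.resize(im[115:265,205:355],None,fx=4,fy=4,interpolation=cv2.INTER_CUBIC);cv2.imwrite('pics/scene5.png',cv2.convertScaleAbs(a,alpha=1.6,beta=30))
```

```text
t 12.85 drive xy [-0.12106168  0.05986708] z 0.20594780265520404 open 0.0002082549167755311 toolx in drive [-0.99998553 -0.00350043] Rz [ 0.004  0.001 -1.   ] F drive [ 0.12821227 -1.0368223 ] -0.7033813055423812
```

View pics/scene5.png

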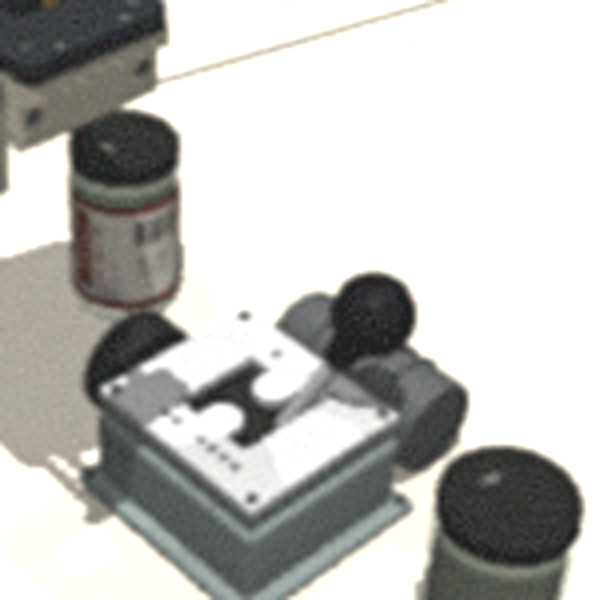

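The knob is at (373,314); home is predicted at (375,318), so the lever is home in slot 3. Both jars are where they were and the arm is clear.

```bash
python3 -c "
from plant import *
print(close_job())"
```

```text
the job is handed in; nothing more can be done
None
```

The lever is home in third slot by the last camera view, jars undisturbed there (stamp never approached, not re-checked), arm clear; job handed in at about 13 s, no verdict returned.

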